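# Clamp a bottle in the sloping ratchet cradle

## Task

The scissor-handled neck clamp at the top of the sloping cradle is locked shut and empty: press the thumb tab past its right handle loop sideways, down square to the slope, so that the ratchet lets go and the handles spring fully open. Then lay the small amber bottle from its wooden rest in the cradle, its base against the foot stop at the low end and its neck between the open jaws, and let go of it. Finally squeeze the two handle loops together until the ratchet by itself keeps both rubber pads tight on the neck; do not upset the other things on the bench.

Things in the scene. Friction and masses are not known exactly. Their poses are not given: they have to be found in the camera images.
- bed: Sloping bed of the grey steel cradle (place and yaw vary). x = axis of a bottle lying in it, points UP the slope, 30 deg above level, away from the robot and to its left; y level, to the left looking up; z square to the slope. Origin: middle of the foot stop's face at the low end (55 mm above the bench), where the centre of the bottle's base belongs. Foot stop 44 mm wide, up to z = +3 mm.
- cradle: The cradle's base plate, 300 x 110 x 10 mm, fixed; origin near the centre of its underside. The bed stands on it. Two rubber V blocks at bed x = 18 and 86 mm (12 mm long, 54 mm wide, up to z = -10) carry the bottle's body with its axis on the bed's x axis; between them fingers have room down to bed z = -40.
- pivot (a point): Pivot of the scissor clamp, at bed x = 195 mm, y = z = 0. The clamp lies in the plane bed z = 0: jaws reach down the slope to the neck, handles with finger loops run up the slope past the pivot, clear of anything for 60 mm below them. A ratchet (pawl and 3-tooth rack) joins the handles 60 mm past the pivot, up to 11 mm above the plane.
- thumb_tab (a point): Place to press: top of the flat tab (28 x 16 x 5 mm) that sticks out past the right (bed -y) loop; 10 mm from its free end, 18 mm past the end of both loops. It ends a springy leaf under the right handle that carries the pawl. Pressed along bed -z: 1 N to start, about 4 N at 9 mm; teeth part at about 8 mm, stop at 15 mm. Then springs swing it 22 mm to bed -y; keep it down till it has swung.
- loop_right (a point): Middle of the right finger loop, at bed z = 0, 85 mm past the pivot. Loops are 16.6 mm wide, 7.6 mm thick in z, 34 mm long along bed x with outer sides straight for 20 mm.
- loop_left (a point): Middle of the left finger loop, like the right. The handles are linked and stand symmetrically about the bed's x axis. Over the loops' outer sides: 66 mm open, 43 mm at the second tooth, 35 mm at the third. Springs push each loop out with 3 N open, 6 N shut; passing teeth and squeezing the pads takes up to 10 N more.
- clamp_right (a joint): Angle of the right half of the clamp, rad: 0 fully open, grows as the handles close; the left half has the same. The ratchet catches at about 0.09 (pads not yet on the neck), 0.135 (second tooth, pads pressed on the neck) and 0.18 (third, tighter); hard stop 0.195. Starts caught on the third tooth, jaws empty.
- pad_right: Sprung rubber pad (18 mm along bed x, 16 mm in z) of the right handle's jaw, the jaw at bed +y, at bed x = 124; origin: middle of its gripping face. It yields up to 7 mm. Open, the two pads stand 41 mm apart.
- pad_left: The same pad on the other jaw, at bed -y.
- bottle: Small amber glass bottle, paper label, black cap, about 0.26 kg, lying level on its rest, axis 45 mm above the bench. Origin: centre of its base; x along the bottle to the cap. Body 48 mm in diameter from x = 0 to 90 mm, shoulder to 106, neck 25 mm in diameter to 139, cap 27 mm in diameter to 155. Grip it across the body at x = 52, between the V blocks.
- rest: Wooden rest of the lying bottle (fixed; place and yaw vary; left or right of the cradle): board 130 x 70 x 12 mm with two rubber V blocks (12 mm long, 54 mm wide, 35 mm above the bench) at x = -34 and +34 mm. Origin: centre of the underside; x along the bottle, to its cap.
- stopper_tray: Wooden tray of cork stoppers, 200 x 140 x 45 mm, fixed, on the side of the cradle where the rest is not. Leave alone. Origin: centre of the underside.
- jar: Bystander, loose, leave alone: lidded glass jar, 56 dia x 72 mm. Origin: centre of the underside.
- tape_roll: Bystander, loose, leave alone: roll of paper tape lying flat, 84 dia x 45 mm. Origin: centre of the underside.
- tin: Bystander, loose, leave alone: plain metal can, 52 dia x 75 mm. Origin: centre of the underside.
- brush: Bystander, loose, leave alone: brush, lying, 150 long mm. Origin: centre of the underside.

How it is judged:
By the outcome, as a careful person would: the job done as asked, in the order asked, and still so for the second after the job is handed in, with the robot touching nothing.
It also fails if it takes over 58 s, if anything falls off the work surface, if the arm or the gripper's body presses on something with over 40 N, if the wrist force passes 120 N, or if a joint passes its speed limit or range.

## Robot

A 7-joint arm with a two-finger parallel gripper is mounted at the origin on the work surface. World frame = base frame: x ahead of the robot, y to its left, z up, the work surface at z = 0. Lengths are in m, angles in rad, forces in N, time in s.
With the tool pointing down it reaches from about 0.4 to 0.85 m from the base axis. Payload 10.4 kg.
Tool frame: the origin (TCP) lies between the finger pads; the fingertips stand tcp_to_tips ahead of it and the grasp point (between the pads) lies 8 mm behind it (tcp_to_tips is the distance from the TCP to the fingertips, in m); z points along the fingers, y is the line along which they close (so a half turn about z gives the same grasp; the last joint's range is limited). The gripper opens to 85 mm and grips with 20 to 120 N. Pads are 22 mm wide; open, the fingers measure 114 mm over their backs; the gripper's body (76 mm by 85 mm) begins 54 mm behind the grasp point. The pads swing forward as they close: fully open they stand 13 mm farther back than shut.
Start: joints at [-1.317, 0.332, -0.065, 1.46, 0.022, 1.35, -0.088], TCP at [0.171, 0.601, 0.242] pointing down, gripper open.
Joint ranges: [-2.6, 2.6], [-0.5, 2.12], [-1.47, 1.34], [0.16, 2.42], [-1.27, 4.41], [0.06, 2.06], [-2.6, 2.6]. Speed limits (rad/s): [2.22, 2.22, 2.79, 2.79, 3.14, 3.14, 3.14].

## Interface

Orientations are given as a unit quaternion [x, y, z, w].
In Python, from workcell import * gives the robot as it stands.
- The arm moves only by the tool apply_moves, never from a script. Its argument "rows" is a list of rows, each an object of numbers: "x", "y", "z": the shift along the tool's x, y, z in mm; "ax", "ay", "az": the turn, a rotation vector about the tool's x, y, z in degrees; "gripper": the closure, from 0 (fully open) to 1 (shut). A call has 1 to 5 rows; each row shifts and turns the commanded pose from where the row before left it, along the tool's axes as they then stand; what a row does not reach is not made up. A row lasts 1/12 s, in which the tool goes at most 41.7 mm and 7.16 degrees, less where a joint would pass 70% of its speed; a pose out of reach is approached as far as the arm can. A call with a gripper value outside its range is refused whole. The fingers move at their own pace and stop on an object; "newtons" is the grip in N (left out, the last holds). Time passes only in rows, so rows that do not move let the fingers close. It gives the time, the measured TCP pose, the force, the opening and the grip force at its end, in the units of the state.
- get_obs(): the state, without advancing time (a new reading comes with each control period).
- camera(name): name is "scene" or "side" or "wrist"; returns a dict with "color" (420x560x3 uint8, red, green, blue), "fov_y" (degrees; the focal length in pixels is half the picture's height over the tangent of half this angle, whatever the lens; pixels are square), "cx", "cy" (the principal point, pixels), "rvec" (rotation vector, rad) and "tvec" (3), from world to camera coordinates, as OpenCV has them. Camera axes: x right, y down, z forward; pixel columns grow to the right and rows downward; lengths in m; the calibration is good to about 2 mm. A picture is of the moment at which its call begins. There is no depth.
- hand_in(): hands the job in; it is judged then, once.
The state is a dict: "clock": time; "joint_pos": joint angles; "joint_velocities": joint speeds; "tau": joint torques, N m; "position": TCP position; "ee_rot": TCP orientation; "ft_force": force on the tool from outside, world axes, zero at the start; "torque": the same for the moment, N m; "grip_width": opening from 0.0 (shut) to 1.0 (fully open); "grasp_force": force on a finger pad.
Only numpy, scipy, OpenCV 4.12 (cv2) and the standard library are available. Lean on these libraries where they do the work, as an engineer would, in place of code of your own. Each camera call takes 0.05 s, during which the arm holds its last target. There are 200 camera calls.

## Working session

There is one attempt and no reset: what is moved stays moved. The work goes in short steps, Python scripts to look and compute and a tool call to move; the robot and the scene stay as the last step left them, time stands still between calls to the robot, and variables do not carry over. Pictures are saved under pics/ and viewed, at most 10 in all, crops included, and the job is handed in when it is done.

Besides the shell and the picture viewer there is one more tool, called after "Emit:" as name([rows], argument=value, ...), one row to a line, values as JSON. apply_moves: Moves the arm, as the interface text tells. Its arguments: {"type":"object","properties":{"rows":{"type":"array","items":{"type":"object","properties":{"x":{"type":"number"},"y":{"type":"number"},"z":{"type":"number"},"ax":{"type":"number"},"ay":{"type":"number"},"az":{"type":"number"},"gripper":{"type":"number"}}}},"newtons":{"type":"number"}},"required":["rows"]}

```bash
mkdir -p pics; ls
cat > h.py <<'E'
from workcell import *
import numpy as np, cv2
from scipy.spatial.transform import Rotation as R
def cam(n):
    c=camera(n); Rm=R.from_rotvec(np.ravel(c["rvec"])).as_matrix(); t=np.ravel(c["tvec"])
    im=c["color"]; f=im.shape[0]/2/np.tan(np.radians(c["fov_y"])/2)
    c.update(R=Rm,t=t,f=f,C=-Rm.T@t); return c
def save(c,name): cv2.imwrite("pics/"+name,c["color"][:,:,::-1])
def ray(c,u,v):
    d=c["R"].T@np.array([(u-c["cx"])/c["f"],(v-c["cy"])/c["f"],1]); return c["C"],d/np.linalg.norm(d)
def onz(c,u,v,z):
    C,d=ray(c,u,v); return C+d*(z-C[2])/d[2]
def proj(c,P):
    p=np.atleast_2d(P)@c["R"].T+c["t"]; return np.c_[p[:,0]/p[:,2]*c["f"]+c["cx"],p[:,1]/p[:,2]*c["f"]+c["cy"]]
def tri(*obs):
    A=np.zeros((3,3));b=np.zeros(3)
    for c,u,v in obs:
        C,d=ray(c,u,v);M=np.eye(3)-np.outer(d,d);A+=M;b+=M@C
    return np.linalg.solve(A,b)
E
python3 - <<'E'
from h import *
import pickle
o=get_obs();print(o)
for n in("scene","side","wrist"):
    c=cam(n);save(c,n+"0.png");print(n,c["C"],c["f"],c["R"][2]);pickle.dump(c,open(n+"0.pkl","wb"))
ims=[cv2.imread(f"pics/{n}0.png") for n in("scene","side")]
E
```

```text
pics
{'clock': 0.0, 'joint_pos': array([-1.31655139,  0.3328464 , -0.06468376,  1.46094275,  0.02160168,
        1.34991609, -0.08850156]), 'joint_velocities': array([ 0.00045855, -0.00098776,  0.00019233,  0.00160768, -0.00100081,
        0.00060715,  0.00073994]), 'tau': array([ 6.28218731e-04, -6.25453663e+01,  4.94075823e-02, -3.91587639e+01,
        1.62959093e-02,  1.01088127e-02, -4.86727160e-06]), 'position': array([0.1707413 , 0.60084583, 0.24153111]), 'ee_rot': array([ 1.37978598e-01,  9.90434957e-01, -7.05955409e-04, -6.08982712e-05]), 'ft_force': array([-0.33769647, -0.33355911,  0.23189766]), 'torque': array([-0.03349026, -0.00542317,  0.00478083]), 'grasp_force': 0.0, 'grip_width': 0.9980892440007185}
scene [ 1.17743455 -0.76721349  1.08794139] 502.1498412478439 [-0.44398526  0.56219615 -0.69771956]
side [ 0.17259109 -0.82964275  1.22496015] 500.4664576061871 [ 0.26940033  0.58792917 -0.76273374]
wrist [0.09598654 0.62242959 0.37220465] 331.4798123844848 [ 0.29333968 -0.08476458 -0.95224304]
```

View pics/scene0.png

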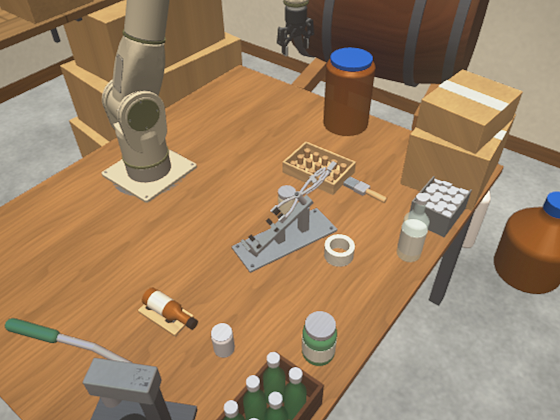

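View pics/side0.png

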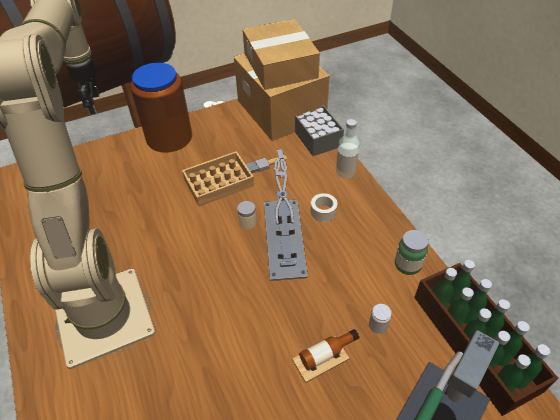

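The scene view shows the cradle near (285,230) with the clamp up to (335,170), and the bottle at (170,308). In the side view the cradle is at (285,240), the loops near (281,160), and the bottle at (328,352). I'll enlarge these next.

Run:
```python
import cv2,numpy as np
a=cv2.imread("pics/scene0.png");b=cv2.imread("pics/side0.png")
def cr(im,x,y,w,h,s):
    r=cv2.resize(im[y:y+h,x:x+w],None,fx=s,fy=s,interpolation=cv2.INTER_CUBIC)
    for i in range(0,w,10): cv2.putText(r,str(x+i) if i%20==0 else "'",(i*s,8),0,.3,(0,255,255),1)
    for i in range(10,h,10): cv2.putText(r,str(y+i) ,(0,i*s+3),0,.3,(0,255,255),1)
    return r
out=np.zeros((600,800,3),np.uint8)
A=cr(a,230,155,110,118,4);B=cr(b,255,145,60,140,4)
out[:A.shape[0],:440]=A;out[:560,450:690]=B
C=cr(a,135,280,70,55,2);out[480:590,:140]=C
cv2.imwrite("pics/crop1.png",out)
```

```text
(no output)
```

View pics/crop1.png

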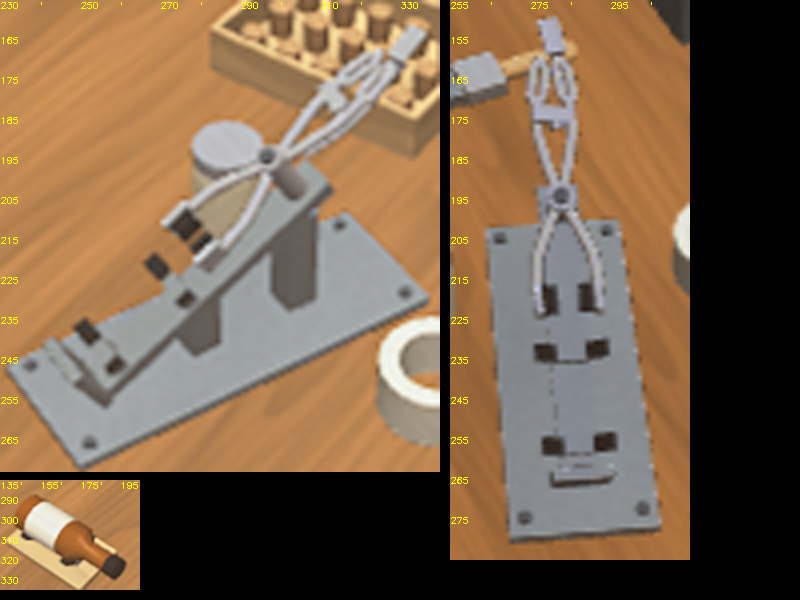

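```bash
cat > m.py <<'E'
from h import *
import pickle
a=pickle.load(open("scene0.pkl","rb"));b=pickle.load(open("side0.pkl","rb"))
S=lambda x,y:(255+(x-450)/4,145+y/4); A=lambda x,y:(230+x/4,155+y/4)
cs=[onz(b,*S(*p),.010) for p in((487,228),(618,220),(660,527),(510,542))]
ca=[onz(a,*A(*p),.010) for p in((5,368),(80,468),(430,298))]
print("plate side",np.round(cs,4).tolist());print("plate scene",np.round(ca,4).tolist())
up=(cs[0]+cs[1]-cs[2]-cs[3])[:2]; print("yaw",np.degrees(np.arctan2(up[1],up[0])),np.linalg.norm(up)/2)
e=(ca[2]-ca[1])[:2];print("yaw scene",np.degrees(np.arctan2(e[1],e[0])))
P=tri((a,*A(267,154)),(b,*S(560,194)));print("pivot",P)
T=tri((a,*A(408,45)),(b,*S(551,36)));print("tab",T)
for n,c in(("a",a),("b",b)):
    h=cv2.cvtColor(c["color"],cv2.COLOR_RGB2HSV)
    print(n,c["color"][[300,308],[148,160]] if n=="a" else c["color"][[340,355],[340,308]])
yaw=np.arctan2(up[1],up[0])
r=R.from_euler("ZY",[yaw,-np.pi/6]).as_matrix();print("bed axes",r.T)
print("origin from pivot",P-r@[.195,0,0])
# bottle: dense features, axis plane z=.045
for c,base,cap in((a,(142,295),(197.5,323)),(b,(302.5,358),(357,336.5))):
    p,q=onz(c,*base,.045),onz(c,*cap,.045);d=q-p;print("bottle",p,q,np.linalg.norm(d),np.degrees(np.arctan2(d[1],d[0])))
E
python3 m.py
python3 - <<'E'
import cv2,numpy as np
o=np.zeros((560,800,3),np.uint8)
for i,(n,x,y) in enumerate((("scene",130,280),("side",290,320))):
    im=cv2.imread(f"pics/{n}0.png")[y:y+70,x:x+80]
    r=cv2.resize(im,None,fx=5,fy=5,interpolation=cv2.INTER_CUBIC)
    for k in range(0,80,10): cv2.putText(r,str(x+k),(k*5,8),0,.3,(0,255,255),1)
    for k in range(10,70,10): cv2.putText(r,str(y+k),(0,k*5+3),0,.3,(0,255,255),1)
    o[:350,400*i:400*i+400]=r
cv2.imwrite("pics/crop2.png",o[:350])
E
```

```text
plate side [[0.5642, 0.1796, 0.01], [0.6636, 0.1407, 0.01], [0.5593, -0.1375, 0.01], [0.4571, -0.1021, 0.01]]
plate scene [[0.4659, -0.0993, 0.01], [0.5681, -0.1368, 0.01], [0.6711, 0.143, 0.01]]
yaw 69.31561894321149 0.2992625376876494
yaw scene 69.79106162181365
pivot [0.57713182 0.06363585 0.1591291 ]
tab [0.62024098 0.16852432 0.20846761]
a [[232 229 197]
 [232 228 206]]
b [[155  80  31]
 [172  96  42]]
bed axes [[ 3.05897343e-01  8.10201713e-01  5.00000000e-01]
 [-9.35540354e-01  3.53219827e-01  2.77555756e-17]
 [-1.76609913e-01 -4.67770177e-01  8.66025404e-01]]
origin from pivot [ 0.51748184 -0.09435348  0.0616291 ]
bottle [ 0.41633944 -0.38139935  0.045     ] [ 0.58839448 -0.35546578  0.045     ] 0.17399852214639286 8.571574423263387
bottle [ 0.42802532 -0.36460444  0.045     ] [ 0.57937406 -0.37339604  0.045     ] 0.15160386900305298 -3.3244821979342865
```

View pics/crop2.png

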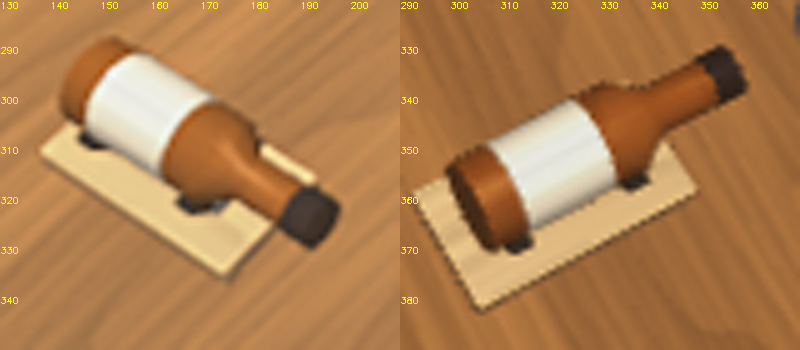

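Crop 1 gave the pivot at scene (297,194) and side (282,194), and the tab at scene (332,166) and side (280,154). Crop 2 gives the bottle base at side (305,361) and cap end at (357,334), and the board corners (293,358), (306,382) and (349,358).

```bash
cat > m2.py <<'E'
from h import *
import pickle
a=pickle.load(open("scene0.pkl","rb"));b=pickle.load(open("side0.pkl","rb"))
S=lambda x,y:(290+(x-400)/5,320+y/5); A=lambda x,y:(130+x/5,280+y/5)
q=[onz(b,*S(*p),.012) for p in((415,192),(480,312),(697,188))];print(np.round(q,4).tolist())
w=[onz(a,*A(*p),.012) for p in((40,150),(228,278))];print(np.round(w,4).tolist())
for e in(q[2]-q[1],w[1]-w[0]):print("yaw",np.degrees(np.arctan2(e[1],e[0])),np.linalg.norm(e))
print("rest centre",(q[0]+q[2])/2)
print("cap",tri((a,*A(322,220)),(b,*S(735,70))))
print("base",onz(b,*S(475,208),.045))
o=get_obs();print(R.from_quat(o["ee_rot"]).as_matrix())
E
python3 m2.py
```

```text
[[0.4129, -0.342, 0.012], [0.4144, -0.412, 0.012], [0.5433, -0.4026, 0.012]]
[[0.4204, -0.4071, 0.012], [0.5524, -0.4011, 0.012]]
yaw 4.190813863798933 0.1293240813949385
yaw 2.5975997718242536 0.13213535612244282
rest centre [ 0.47810039 -0.37229862  0.012     ]
cap [ 0.58388253 -0.36402635  0.0431838 ]
base [ 0.42936548 -0.37564645  0.045     ]
[[-9.61942262e-01  2.73252680e-01 -2.38920538e-04]
 [ 2.73252779e-01  9.61941719e-01 -1.02343977e-03]
 [-4.98300270e-05 -1.04977567e-03 -9.99999448e-01]]
```

```bash
cat >> h.py <<'E'
import json
YAW=np.radians(69.5)
BED=R.from_euler("ZY",[YAW,-np.pi/6]).as_matrix()
def toolR(bed): return np.c_[bed[:,0],-bed[:,1],-bed[:,2]]
def plan(P,Rm,n=None,grip=None,o=None):
    """print rows from the present pose to P,Rm"""
    o=o or get_obs(); p=np.array(o["position"]);q=R.from_quat(o["ee_rot"]);Q=R.from_matrix(Rm)
    ang=np.degrees((q.inv()*Q).magnitude());d=np.linalg.norm(P-p)
    n=n or int(np.ceil(max(ang/6.5,d/.036,1)));rows=[];p0,q0=p,q
    tot=(q.inv()*Q).as_rotvec()
    for i in range(1,n+1):
        s=i/n;pt=p0+s*(P-p0);qt=q0*R.from_rotvec(tot*s)
        dx=np.round(q.inv().apply(pt-p)*1000,0);dr=np.round(np.degrees((q.inv()*qt).as_rotvec())*2)/2
        p=p+q.apply(dx/1000);q=q*R.from_rotvec(np.radians(dr))
        r={k:(int(v) if v==int(v) else float(v)) for k,v in zip(("x","y","z","ax","ay","az"),[*dx,*dr]) if v}
        if grip is not None:r["gripper"]=grip
        rows.append(r)
    print(n,"rows; ang",round(ang,1),"d",round(d,3))
    for i in range(0,n,5):print(json.dumps(rows[i:i+5]))
def st():
    o=get_obs();print(round(o["clock"],2),np.round(o["position"],4),"f",np.round(o["ft_force"],1),"w",round(o["grip_width"],3),"g",round(o["grasp_force"],1),"j",np.round(o["joint_pos"],2));return o
E
python3 - <<'E'
from h import *
import workcell
print([n for n in dir(workcell) if not n.startswith("__")], globals().get("tcp_to_tips"))
T=np.array([.621,.167,.209]); plan(T-BED[:,1]*.008+BED[:,2]*.08,toolR(BED),grip=1)
E
```

```text
['MotionError', 'camera', 'get_obs', 'hand_in', 'tcp_to_tips'] 0.011
19 rows; ang 98.2 d 0.651
[{"x": -29, "y": -18, "z": -2, "ax": -1.5, "ay": 1, "az": 5, "gripper": 1}, {"x": -31, "y": -15, "z": -3, "ax": -1, "ay": 1.5, "az": 4.5, "gripper": 1}, {"x": -32, "y": -12, "z": -4, "ax": -1.5, "ay": 1, "az": 5, "gripper": 1}, {"x": -32, "y": -10, "z": -4, "ax": -1, "ay": 1.5, "az": 5, "gripper": 1}, {"x": -33, "y": -6, "z": -6, "ax": -1.5, "ay": 1, "az": 5, "gripper": 1}]
[{"x": -34, "y": -4, "z": -7, "ax": -1.5, "ay": 1, "az": 4.5, "gripper": 1}, {"x": -33, "z": -7, "ax": -1, "ay": 1.5, "az": 5, "gripper": 1}, {"x": -33, "y": 2, "z": -8, "ax": -1.5, "ay": 1, "az": 5, "gripper": 1}, {"x": -33, "y": 5, "z": -8, "ax": -1, "ay": 1.5, "az": 4.5, "gripper": 1}, {"x": -32, "y": 9, "z": -9, "ax": -1.5, "ay": 1, "az": 5, "gripper": 1}]
[{"x": -31, "y": 11, "z": -10, "ax": -1.5, "ay": 1, "az": 5, "gripper": 1}, {"x": -30, "y": 14, "z": -9, "ax": -1, "ay": 1.5, "az": 5, "gripper": 1}, {"x": -28, "y": 16, "z": -11, "ax": -1.5, "ay": 1, "az": 4.5, "gripper": 1}, {"x": -26, "y": 20, "z": -10, "ax": -1, "ay": 1.5, "az": 5, "gripper": 1}, {"x": -25, "y": 21, "z": -10, "ax": -1.5, "ay": 1, "az": 5, "gripper": 1}]
[{"x": -22, "y": 24, "z": -11, "ax": -1.5, "ay": 1.5, "az": 4.5, "gripper": 1}, {"x": -20, "y": 26, "z": -10, "ax": -1, "ay": 1, "az": 5, "gripper": 1}, {"x": -18, "y": 27, "z": -10, "ax": -1.5, "ay": 1, "az": 5, "gripper": 1}, {"x": -15, "y": 30, "z": -9, "ax": -1, "ay": 1.5, "az": 4.5, "gripper": 1}]
```

Emit:
apply_moves([
  {"x": -29, "y": -18, "z": -2, "ax": -1.5, "ay": 1, "az": 5, "gripper": 1},
  {"x": -31, "y": -15, "z": -3, "ax": -1, "ay": 1.5, "az": 4.5, "gripper": 1},
  {"x": -32, "y": -12, "z": -4, "ax": -1.5, "ay": 1, "az": 5, "gripper": 1},
  {"x": -32, "y": -10, "z": -4, "ax": -1, "ay": 1.5, "az": 5, "gripper": 1},
  {"x": -33, "y": -6, "z": -6, "ax": -1.5, "ay": 1, "az": 5, "gripper": 1},
])

```text
clock: 0.57
position: [0.2886, 0.475, 0.2515]
ee_rot: [0.347, 0.935, 0.063, -0.044]
ft_force: [0.9, 0.0, 1.1]
grip_width: 0.301
grasp_force: 0.0
```

Emit:
apply_moves([
  {"x": -34, "y": -4, "z": -7, "ax": -1.5, "ay": 1, "az": 4.5, "gripper": 1},
  {"x": -33, "z": -7, "ax": -1, "ay": 1.5, "az": 5, "gripper": 1},
  {"x": -33, "y": 2, "z": -8, "ax": -1.5, "ay": 1, "az": 5, "gripper": 1},
  {"x": -33, "y": 5, "z": -8, "ax": -1, "ay": 1.5, "az": 4.5, "gripper": 1},
  {"x": -32, "y": 9, "z": -9, "ax": -1.5, "ay": 1, "az": 5, "gripper": 1},
])

```text
invalid input at $.rows[1]: expected keys x, y, z, ax, ay, az, gripper
```

Emit:
apply_moves([
  {"x": -31, "y": 11, "z": -10, "ax": -1.5, "ay": 1, "az": 5, "gripper": 1},
  {"x": -30, "y": 14, "z": -9, "ax": -1, "ay": 1.5, "az": 5, "gripper": 1},
  {"x": -28, "y": 16, "z": -11, "ax": -1.5, "ay": 1, "az": 4.5, "gripper": 1},
  {"x": -26, "y": 20, "z": -10, "ax": -1, "ay": 1.5, "az": 5, "gripper": 1},
  {"x": -25, "y": 21, "z": -10, "ax": -1.5, "ay": 1, "az": 5, "gripper": 1},
])

```text
clock: 0.98
position: [0.4445, 0.4111, 0.2844]
ee_rot: [0.535, 0.831, 0.123, -0.086]
ft_force: [0.0, 0.8, 0.3]
grip_width: 0.004
grasp_force: 0.0
```

Emit:
apply_moves([
  {"x": -22, "y": 24, "z": -11, "ax": -1.5, "ay": 1.5, "az": 4.5, "gripper": 1},
  {"x": -20, "y": 26, "z": -10, "ax": -1, "ay": 1, "az": 5, "gripper": 1},
  {"x": -18, "y": 27, "z": -10, "ax": -1.5, "ay": 1, "az": 5, "gripper": 1},
  {"x": -15, "y": 30, "z": -9, "ax": -1, "ay": 1.5, "az": 4.5, "gripper": 1},
  {},
])

```text
invalid input at $.rows[4]: expected keys x, y, z, ax, ay, az, gripper
```

Run:
```python
from h import *
import pickle
o=st();print(R.from_quat(o["ee_rot"]).as_matrix()-toolR(BED))
c=cam("wrist");pickle.dump(c,open("w1.pkl","wb"));cv2.imwrite("pics/w1.png",cv2.resize(c["color"][:,:,::-1],(800,600)))
T=np.array([.621,.167,.209]);O=np.array([.578,.0665,.1525])-BED[:,0]*.195
print(proj(c,[T,O+BED@[.195,0,0],O+BED@[.28,-.0092,0],O+BED@[.28,.0092,0]])*800/560)
```

```text
0.98 [0.4445 0.4111 0.2844] f [0.  0.8 0.3] w 0.004 g 0.0 j [-0.91  0.14  0.24  1.64 -0.29  1.19 -0.16]
[[-0.71626122 -0.02599282 -0.18590266]
 [ 0.05731038  0.7475635  -0.17197608]
 [-0.22582001  0.11300978 -0.08898984]]
[[516.25330217 943.33881074]
 [357.46008855 953.31982117]
 [467.19988406 964.56269422]
 [442.75694041 945.41128733]]
```

View pics/w1.png

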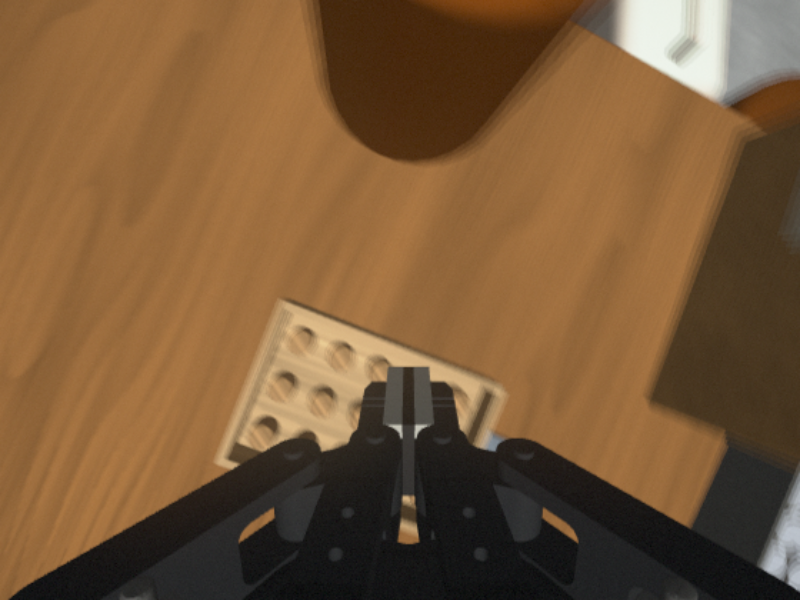

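Each row needs all seven keys, so two of the calls were refused. The picture shows the tool above the stopper tray (centre about (355,400)), with nothing touched. I'll replan.

```bash
sed -i 's/ if v}$/}/' h.py
python3 - <<'E'
from h import *
T=np.array([.621,.167,.209]); plan(T-BED[:,1]*.008+BED[:,2]*.08,toolR(BED),grip=1)
E
```

```text
9 rows; ang 45.0 d 0.324
[{"x": -35, "y": 5, "z": -9, "ax": -1, "ay": 1, "az": 4.5, "gripper": 1}, {"x": -34, "y": 7, "z": -9, "ax": -1.5, "ay": 1.5, "az": 5, "gripper": 1}, {"x": -33, "y": 11, "z": -9, "ax": -1, "ay": 1, "az": 4.5, "gripper": 1}, {"x": -31, "y": 13, "z": -10, "ax": -1.5, "ay": 1.5, "az": 5, "gripper": 1}, {"x": -31, "y": 16, "z": -11, "ax": -1, "ay": 1, "az": 4.5, "gripper": 1}]
[{"x": -28, "y": 19, "z": -10, "ax": -1.5, "ay": 1, "az": 4.5, "gripper": 1}, {"x": -27, "y": 22, "z": -11, "ax": -1, "ay": 1.5, "az": 5, "gripper": 1}, {"x": -25, "y": 23, "z": -11, "ax": -1.5, "ay": 1, "az": 4.5, "gripper": 1}, {"x": -23, "y": 26, "z": -11, "ax": -1, "ay": 1.5, "az": 5, "gripper": 1}]
```

Emit:
apply_moves([
  {"x": -35, "y": 5, "z": -9, "ax": -1, "ay": 1, "az": 4.5, "gripper": 1},
  {"x": -34, "y": 7, "z": -9, "ax": -1.5, "ay": 1.5, "az": 5, "gripper": 1},
  {"x": -33, "y": 11, "z": -9, "ax": -1, "ay": 1, "az": 4.5, "gripper": 1},
  {"x": -31, "y": 13, "z": -10, "ax": -1.5, "ay": 1.5, "az": 5, "gripper": 1},
  {"x": -31, "y": 16, "z": -11, "ax": -1, "ay": 1, "az": 4.5, "gripper": 1},
])

```text
clock: 1.45
position: [0.5364, 0.2569, 0.2801]
ee_rot: [0.689, 0.692, 0.174, -0.124]
ft_force: [0.1, -0.1, -0.0]
grip_width: 0.005
grasp_force: 0.0
```

Emit:
apply_moves([
  {"x": -28, "y": 19, "z": -10, "ax": -1.5, "ay": 1, "az": 4.5, "gripper": 1},
  {"x": -27, "y": 22, "z": -11, "ax": -1, "ay": 1.5, "az": 5, "gripper": 1},
  {"x": -25, "y": 23, "z": -11, "ax": -1.5, "ay": 1, "az": 4.5, "gripper": 1},
  {"x": -23, "y": 26, "z": -11, "ax": -1, "ay": 1.5, "az": 5, "gripper": 1},
  {"x": 0, "y": 0, "z": 0, "ax": 0, "ay": 0, "az": 0, "gripper": 1},
])

```text
clock: 1.87
position: [0.6135, 0.1272, 0.2765]
ee_rot: [0.794, 0.551, 0.211, -0.149]
ft_force: [-0.8, -1.3, 0.1]
grip_width: 0.005
grasp_force: 0.0
```

Emit:
apply_moves([
  {"x": 0, "y": 0, "z": 0, "ax": 0, "ay": 0, "az": 0, "gripper": 1},
  {"x": 0, "y": 0, "z": 0, "ax": 0, "ay": 0, "az": 0, "gripper": 1},
])

```text
clock: 2.03
position: [0.6107, 0.1363, 0.277]
ee_rot: [0.789, 0.557, 0.21, -0.151]
ft_force: [-0.0, 0.3, 0.2]
grip_width: 0.003
grasp_force: 0.0
```

Run:
```python
from h import *
import pickle
o=st();print(R.from_quat(o["ee_rot"]).as_matrix()-toolR(BED))
c=cam("wrist");pickle.dump(c,open("w1.pkl","wb"));cv2.imwrite("pics/w2.png",cv2.resize(c["color"][:,:,::-1],(800,600)))
T=np.array([.621,.167,.209]);O=np.array([.578,.0665,.1525])-BED[:,0]*.195
print(proj(c,[T,O+BED@[.195,0,0],O+BED@[.28,-.0092,0],O+BED@[.28,.0092,0]])*800/560)
plan(T-BED[:,1]*.008+BED[:,2]*.08,toolR(BED),grip=1)
```

```text
2.03 [0.6107 0.1363 0.277 ] f [-0.   0.3  0.2] w 0.003 g 0.0 j [-0.51  0.2   0.53  1.68 -0.65  1.18 -0.12]
[[-0.01250225  0.00609161 -0.01188673]
 [ 0.00469024  0.01677266  0.00407678]
 [-0.00020404 -0.00420699 -0.00010755]]
[[406.26619271 334.8106447 ]
 [393.71153599 551.5502837 ]
 [413.65188464 412.4833744 ]
 [375.39729982 411.76572843]]
1 rows; ang 1.1 d 0.011
[{"x": -7, "y": 7, "z": -5, "ax": -0.5, "ay": 0, "az": 1, "gripper": 1}]
```

View pics/w2.png

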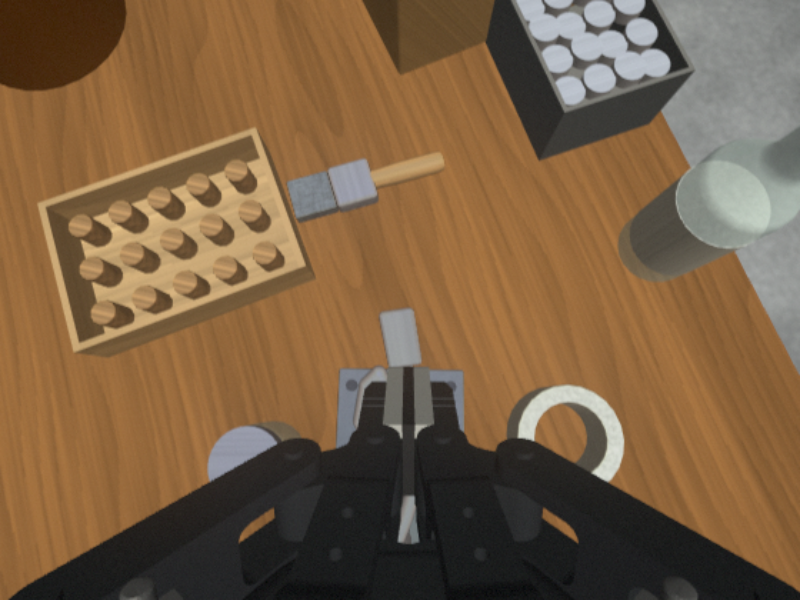

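The tab is at (400,338) in this 800-pixel picture, free end at (398,311), with the fingers just below it at (408,375). The jar, brush, tape and tray are all clear.

```bash
cat >> h.py <<'E'
PIV=np.array([.578,.0665,.1525]);O=PIV-BED[:,0]*.195
def onbed(c,u,v,z):
    C,d=ray(c,u,v);n=BED[:,2];return C+d*((O@n+z-C@n)/(d@n))
E
python3 - <<'E'
from h import *
import pickle
c=pickle.load(open("w1.pkl","rb"))
for uv in((400,338),(398,311),(381,314),(414,310),(420,363)):
    P=onbed(c,uv[0]*.7,uv[1]*.7,-.005);print(uv,P,np.round(BED.T@(P-O)*1000,1))
o=get_obs();print("tip in bed",BED.T@(o["position"]-O)*1000)
E
```

```text
(400, 338) [0.61774542 0.16657779 0.20888358] [316.4  -2.2  -5. ]
(398, 311) [0.62082565 0.17776536 0.21555648] [329.8  -1.1  -5. ]
(381, 314) [0.61302588 0.17919995 0.21475523] [328.2   6.7  -5. ]
(414, 310) [0.62787741 0.17570005 0.2158654 ] [330.4  -8.5  -5. ]
(420, 363) [0.62292006 0.15295495 0.20256278] [303.8 -11.8  -5. ]
tip in bed [324.46927002  -5.75815056  69.17420704]
```

Emit:
apply_moves([
  {"x": -4, "y": 3, "z": 18, "ax": -0.5, "ay": 0, "az": 1, "gripper": 1},
  {"x": 0, "y": 0, "z": 18, "ax": 0, "ay": 0, "az": 0, "gripper": 1},
  {"x": 0, "y": 0, "z": 16, "ax": 0, "ay": 0, "az": 0, "gripper": 1},
  {"x": 0, "y": 0, "z": 0, "ax": 0, "ay": 0, "az": 0, "gripper": 1},
  {"x": 0, "y": 0, "z": 0, "ax": 0, "ay": 0, "az": 0, "gripper": 1},
])

```text
clock: 2.5
position: [0.6208, 0.1575, 0.2301]
ee_rot: [0.794, 0.55, 0.211, -0.15]
ft_force: [-0.3, 0.8, 0.2]
grip_width: -0.002
grasp_force: 0.0
```

Run:
```python
from h import *
o=st();print("bed",np.round(BED.T@(o["position"]-O)*1000,1),"f bed",BED.T@o["ft_force"])
plan(O+BED@[.321,-.009,.010],toolR(BED),grip=1)
```

```text
2.5 [0.6208 0.1575 0.2301] f [-0.3  0.8  0.2] w -0.002 g 0.0 j [-0.52  0.25  0.51  1.73 -0.69  1.09 -0.1 ]
bed [320.6  -8.2  17.1] f bed [ 0.64790815  0.54574712 -0.1284316 ]
1 rows; ang 0.3 d 0.007
[{"x": 0, "y": 1, "z": 7, "ax": -0.5, "ay": 0, "az": 0, "gripper": 1}]
```

Now press slowly from tip height 6 mm, going down in steps.

Emit:
apply_moves([
  {"x": 0, "y": 1, "z": 5, "ax": 0, "ay": 0, "az": 0, "gripper": 1},
  {"x": 0, "y": 0, "z": 4, "ax": 0, "ay": 0, "az": 0, "gripper": 1},
  {"x": 0, "y": 0, "z": 3, "ax": 0, "ay": 0, "az": 0, "gripper": 1},
  {"x": 0, "y": 0, "z": 3, "ax": 0, "ay": 0, "az": 0, "gripper": 1},
])

```text
clock: 2.83
position: [0.626, 0.162, 0.2182]
ee_rot: [0.795, 0.549, 0.213, -0.148]
ft_force: [2.6, -2.6, 3.7]
grip_width: -0.002
grasp_force: 2.1
```

Emit:
apply_moves([
  {"x": 0, "y": 0, "z": 3, "ax": 0, "ay": 0, "az": 0, "gripper": 1},
  {"x": 0, "y": 0, "z": 2, "ax": 0, "ay": 0, "az": 0, "gripper": 1},
  {"x": 0, "y": 0, "z": 1, "ax": 0, "ay": 0, "az": 0, "gripper": 1},
  {"x": 0, "y": 0, "z": 0, "ax": 0, "ay": 0, "az": 0, "gripper": 1},
])

```text
clock: 3.17
position: [0.6275, 0.1639, 0.2131]
ee_rot: [0.795, 0.548, 0.213, -0.148]
ft_force: [2.7, -7.5, 9.6]
grip_width: -0.001
grasp_force: 4.7
```

Run:
```python
from h import *
o=st();print("bed",np.round(BED.T@(o["position"]-O)*1000,1),"f bed",BED.T@o["ft_force"])
c=cam("wrist");im=c["color"][180:320,200:360,::-1]
b=cam("side")["color"][140:210,250:320,::-1]
cv2.imwrite("pics/p1.png",np.hstack([cv2.resize(im,(480,420)),cv2.resize(b,(320,320))[:420] if 0 else cv2.copyMakeBorder(cv2.resize(b,(320,320)),0,100,0,0,0)]))
```

```text
3.17 [0.6275 0.1639 0.2131] f [ 2.7 -7.5  9.6] w -0.001 g 4.7 j [-0.52  0.28  0.51  1.73 -0.72  1.06 -0.08]
bed [319.3 -12.3  -1.8] f bed [-0.43152043 -5.17016432 11.33272784]
```

View pics/p1.png

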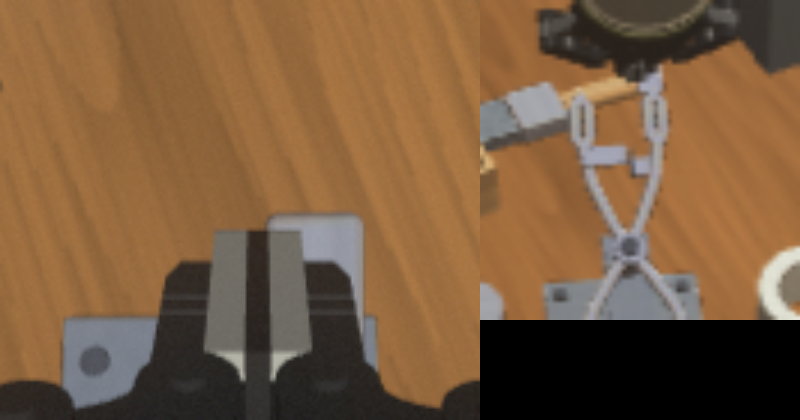

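The ratchet has let go. In the right-hand crop the loops are apart at (583,125) and (656,118), and the tab has swung to -y, to (315,260) in the left-hand crop. Next I lift off and go above the bottle.

Run:
```python
from h import *
o=get_obs();o=dict(o);o["position"]=np.array(o["position"])+BED[:,2]*.1
y=np.radians(3.7);Rb=toolR(R.from_euler("z",y).as_matrix())
plan(np.array([.481,-.3705,.20]),Rb,grip=0,o=o)
b=cam("side");print("tin",onz(b,380,315,.075))
```

```text
15 rows; ang 71.3 d 0.514
[{"x": -32, "y": 4, "z": -11, "ax": -1, "ay": -2, "az": 4.5, "gripper": 0}, {"x": -33, "y": 6, "z": -10, "ax": -1.5, "ay": -1.5, "az": 4, "gripper": 0}, {"x": -32, "y": 8, "z": -8, "ax": -1, "ay": -2, "az": 4.5, "gripper": 0}, {"x": -31, "y": 12, "z": -8, "ax": -1, "ay": -1.5, "az": 4, "gripper": 0}, {"x": -31, "y": 13, "z": -6, "ax": -1, "ay": -2, "az": 4.5, "gripper": 0}]
[{"x": -30, "y": 17, "z": -5, "ax": -1.5, "ay": -1.5, "az": 4, "gripper": 0}, {"x": -28, "y": 18, "z": -4, "ax": -1, "ay": -2, "az": 4.5, "gripper": 0}, {"x": -28, "y": 20, "z": -3, "ax": -1, "ay": -1.5, "az": 4, "gripper": 0}, {"x": -25, "y": 23, "z": -1, "ax": -1.5, "ay": -2, "az": 4.5, "gripper": 0}, {"x": -25, "y": 24, "z": 0, "ax": -1, "ay": -1.5, "az": 4, "gripper": 0}]
[{"x": -22, "y": 26, "z": 1, "ax": -1, "ay": -2, "az": 4.5, "gripper": 0}, {"x": -20, "y": 28, "z": 2, "ax": -1.5, "ay": -1.5, "az": 4, "gripper": 0}, {"x": -18, "y": 29, "z": 3, "ax": -1, "ay": -2, "az": 4.5, "gripper": 0}, {"x": -16, "y": 30, "z": 5, "ax": -1, "ay": -2, "az": 4, "gripper": 0}, {"x": -13, "y": 31, "z": 6, "ax": -1.5, "ay": -1.5, "az": 4.5, "gripper": 0}]
tin [ 0.65277201 -0.35902091  0.075     ]
```

Emit:
apply_moves([
  {"x": 0, "y": 0, "z": -15, "ax": 0, "ay": 0, "az": 0, "gripper": 1},
  {"x": 0, "y": 0, "z": -25, "ax": 0, "ay": 0, "az": 0, "gripper": 1},
  {"x": 0, "y": 0, "z": -30, "ax": 0, "ay": 0, "az": 0, "gripper": 1},
  {"x": 0, "y": 0, "z": -30, "ax": 0, "ay": 0, "az": 0, "gripper": 1},
])

```text
clock: 3.65
position: [0.6074, 0.1182, 0.299]
ee_rot: [0.795, 0.549, 0.21, -0.15]
ft_force: [0.9, 0.2, 1.2]
grip_width: 0.001
grasp_force: 0.0
```

Emit:
apply_moves([
  {"x": -32, "y": 4, "z": -11, "ax": -1, "ay": -2, "az": 4.5, "gripper": 0},
  {"x": -33, "y": 6, "z": -10, "ax": -1.5, "ay": -1.5, "az": 4, "gripper": 0},
  {"x": -32, "y": 8, "z": -8, "ax": -1, "ay": -2, "az": 4.5, "gripper": 0},
  {"x": -31, "y": 12, "z": -8, "ax": -1, "ay": -1.5, "az": 4, "gripper": 0},
  {"x": -31, "y": 13, "z": -6, "ax": -1, "ay": -2, "az": 4.5, "gripper": 0},
])

```text
clock: 4.07
position: [0.5643, -0.0452, 0.265]
ee_rot: [0.904, 0.389, 0.143, -0.105]
ft_force: [0.2, -0.6, 0.2]
grip_width: 0.709
grasp_force: 0.0
```

Emit:
apply_moves([
  {"x": -30, "y": 17, "z": -5, "ax": -1.5, "ay": -1.5, "az": 4, "gripper": 0},
  {"x": -28, "y": 18, "z": -4, "ax": -1, "ay": -2, "az": 4.5, "gripper": 0},
  {"x": -28, "y": 20, "z": -3, "ax": -1, "ay": -1.5, "az": 4, "gripper": 0},
  {"x": -25, "y": 23, "z": -1, "ax": -1.5, "ay": -2, "az": 4.5, "gripper": 0},
  {"x": -25, "y": 24, "z": 0, "ax": -1, "ay": -1.5, "az": 4, "gripper": 0},
])

```text
clock: 4.48
position: [0.522, -0.2071, 0.2316]
ee_rot: [0.972, 0.217, 0.074, -0.053]
ft_force: [0.5, 1.8, -0.5]
grip_width: 0.999
grasp_force: 0.0
```

Emit:
apply_moves([
  {"x": -22, "y": 26, "z": 1, "ax": -1, "ay": -2, "az": 4.5, "gripper": 0},
  {"x": -20, "y": 28, "z": 2, "ax": -1.5, "ay": -1.5, "az": 4, "gripper": 0},
  {"x": -18, "y": 29, "z": 3, "ax": -1, "ay": -2, "az": 4.5, "gripper": 0},
  {"x": -16, "y": 30, "z": 5, "ax": -1, "ay": -2, "az": 4, "gripper": 0},
  {"x": -13, "y": 31, "z": 6, "ax": -1.5, "ay": -1.5, "az": 4.5, "gripper": 0},
])

```text
clock: 4.9
position: [0.4797, -0.3699, 0.1982]
ee_rot: [1.0, 0.031, -0.002, 0.001]
ft_force: [0.7, -0.7, -0.2]
grip_width: 1.0
grasp_force: 0.0
```

Emit:
apply_moves([
  {"x": 0, "y": 0, "z": 0, "ax": 0, "ay": 0, "az": 0, "gripper": 0},
  {"x": 0, "y": 0, "z": 0, "ax": 0, "ay": 0, "az": 0, "gripper": 0},
  {"x": 0, "y": 0, "z": 0, "ax": 0, "ay": 0, "az": 0, "gripper": 0},
])

```text
clock: 5.15
position: [0.4806, -0.3683, 0.1984]
ee_rot: [0.999, 0.033, -0.001, 0.001]
ft_force: [0.6, 1.2, -0.0]
grip_width: 1.002
grasp_force: 0.0
```

Run:
```python
from h import *
import pickle
o=st();c=cam("wrist");pickle.dump(c,open("w3.pkl","wb"))
y=np.radians(3.7);Rb=toolR(R.from_euler("z",y).as_matrix())
plan(np.array([.481,-.3705,.20]),Rb,grip=0,o=o)
s=cam("side");a=cam("scene");pickle.dump((a,s),open("open.pkl","wb"))
w=cv2.resize(c["color"][:,:,::-1],(560,420))
r=np.vstack([cv2.resize(s["color"][140:225,250:330,::-1],(240,255)),cv2.resize(a["color"][155:235,260:345,::-1],(240,165))])
cv2.imwrite("pics/w3.png",np.hstack([w,r]))
# label (white) contour axis, black cap
```

```text
5.15 [ 0.4806 -0.3683  0.1984] f [ 0.6  1.2 -0. ] w 1.002 g 0.0 j [-0.13  0.43  0.92  1.61 -0.35  1.27 -0.65]
1 rows; ang 0.2 d 0.003
[{"x": 0, "y": 2, "z": -2, "ax": 0, "ay": 0, "az": 0, "gripper": 0}]
```

View pics/w3.png

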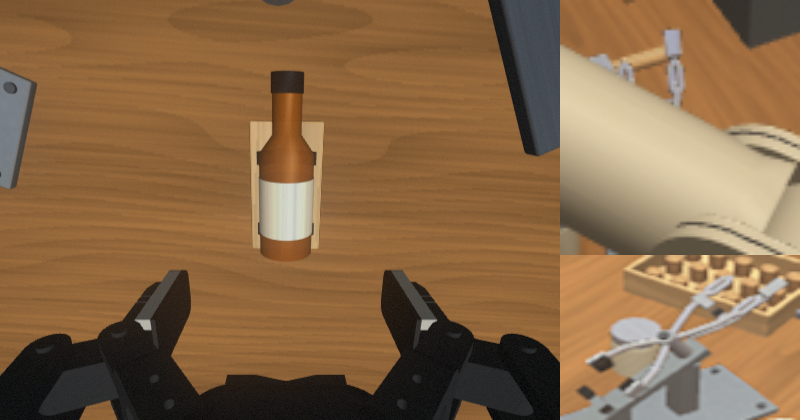

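The handles stand fully open at both crops. The bottle is aligned with the tool: cap end at (287,71), base at (285,258), body spanning columns 259–314.

Run:
```python
from h import *
import pickle
c=pickle.load(open("w3.pkl","rb"))
p=onz(c,287,71,.050);q=onz(c,285.5,257,.035);d=p-q
print(p,q,np.linalg.norm(d),np.degrees(np.arctan2(d[1],d[0])))
L=onz(c,259,210,.045);Rr=onz(c,313.5,210,.045);print("mid",(L+Rr)/2,np.linalg.norm(L-Rr))
print("tool axis yaw",np.degrees(np.arctan2(*R.from_quat(get_obs()["ee_rot"]).as_matrix()[[1,0],0])))
print(onz(c,286,179,.069),onz(c,286,241,.069))
```

```text
[ 0.58242338 -0.36314409  0.05      ] [ 0.41562016 -0.3731518   0.035     ] 0.16777505506311796 3.4334628651416126
mid [ 0.46710889 -0.37036985  0.045     ] 0.04908509621755371
tool axis yaw 3.858088704983162
[ 0.50092446 -0.36777229  0.069     ] [ 0.44723345 -0.371384    0.069     ]
```

Emit:
apply_moves([
  {"x": -1, "y": 1, "z": 25, "ax": 0, "ay": 0, "az": 0, "gripper": 0},
  {"x": 0, "y": 0, "z": 40, "ax": 0, "ay": 0, "az": 0, "gripper": 0},
  {"x": 0, "y": 0, "z": 40, "ax": 0, "ay": 0, "az": 0, "gripper": 0},
  {"x": 0, "y": 0, "z": 38, "ax": 0, "ay": 0, "az": 0, "gripper": 0},
  {"x": 0, "y": 0, "z": 22, "ax": 0, "ay": 0, "az": 0, "gripper": 0},
])

```text
clock: 5.72
position: [0.4787, -0.3684, 0.03]
ee_rot: [0.999, 0.033, -0.002, 0.0]
ft_force: [-0.0, 0.7, -0.1]
grip_width: 0.999
grasp_force: 0.0
```

Emit:
apply_moves([
  {"x": 0, "y": 0, "z": 0, "ax": 0, "ay": 0, "az": 0, "gripper": 0},
  {"x": 0, "y": 0, "z": 0, "ax": 0, "ay": 0, "az": 0, "gripper": 0},
  {"x": 0, "y": 0, "z": 0, "ax": 0, "ay": 0, "az": 0, "gripper": 0.3},
  {"x": 0, "y": 0, "z": 0, "ax": 0, "ay": 0, "az": 0, "gripper": 1},
], newtons=35)

```text
clock: 6.05
position: [0.4808, -0.3715, 0.036]
ee_rot: [0.999, 0.033, 0.001, 0.003]
ft_force: [0.4, -0.1, -0.1]
grip_width: 0.745
grasp_force: 0.0
```

Emit:
apply_moves([
  {"x": 0, "y": 0, "z": 0, "ax": 0, "ay": 0, "az": 0, "gripper": 1},
  {"x": 0, "y": 0, "z": 0, "ax": 0, "ay": 0, "az": 0, "gripper": 1},
  {"x": 0, "y": 0, "z": 0, "ax": 0, "ay": 0, "az": 0, "gripper": 1},
  {"x": 0, "y": 0, "z": 0, "ax": 0, "ay": 0, "az": 0, "gripper": 1},
])

```text
clock: 6.38
position: [0.4806, -0.3693, 0.0355]
ee_rot: [0.999, 0.033, 0.0, 0.0]
ft_force: [-4.0, 11.0, 14.7]
grip_width: 0.552
grasp_force: 33.9
```

Gripped, opening about 47 mm. Lift and carry above the bed.

Run:
```python
from h import *
o=dict(get_obs());o["position"]=np.array(o["position"])+np.array([0,0,.12])
plan(O+BED@[.063,0,.110],toolR(BED),grip=1,o=o)
```

```text
12 rows; ang 71.5 d 0.281
[{"x": 5, "y": -23, "z": -2, "ax": 1.5, "ay": 2, "az": -5.5, "gripper": 1}, {"x": 7, "y": -22, "z": -2, "ax": 1.5, "ay": 2.5, "az": -5, "gripper": 1}, {"x": 9, "y": -22, "z": 0, "ax": 1.5, "ay": 2, "az": -5.5, "gripper": 1}, {"x": 10, "y": -21, "z": 0, "ax": 1, "ay": 2.5, "az": -5.5, "gripper": 1}, {"x": 13, "y": -19, "z": 2, "ax": 1.5, "ay": 2, "az": -5, "gripper": 1}]
[{"x": 15, "y": -18, "z": 2, "ax": 1.5, "ay": 2.5, "az": -5.5, "gripper": 1}, {"x": 16, "y": -17, "z": 3, "ax": 1.5, "ay": 2, "az": -5.5, "gripper": 1}, {"x": 17, "y": -15, "z": 5, "ax": 1.5, "ay": 2, "az": -5, "gripper": 1}, {"x": 19, "y": -14, "z": 5, "ax": 1.5, "ay": 2.5, "az": -5.5, "gripper": 1}, {"x": 19, "y": -11, "z": 7, "ax": 1.5, "ay": 2, "az": -5.5, "gripper": 1}]
[{"x": 20, "y": -10, "z": 7, "ax": 1.5, "ay": 2.5, "az": -5.5, "gripper": 1}, {"x": 21, "y": -7, "z": 9, "ax": 1, "ay": 2, "az": -5, "gripper": 1}]
```

Emit:
apply_moves([
  {"x": 0, "y": 0, "z": -15, "ax": 0, "ay": 0, "az": 0, "gripper": 1},
  {"x": 0, "y": 0, "z": -30, "ax": 0, "ay": 0, "az": 0, "gripper": 1},
  {"x": 0, "y": 0, "z": -38, "ax": 0, "ay": 0, "az": 0, "gripper": 1},
  {"x": 0, "y": 0, "z": -37, "ax": 0, "ay": 0, "az": 0, "gripper": 1},
])

```text
clock: 6.72
position: [0.4789, -0.3705, 0.1557]
ee_rot: [0.999, 0.032, -0.001, 0.002]
ft_force: [1.5, 0.6, -3.0]
grip_width: 0.55
grasp_force: 37.4
```

Emit:
apply_moves([
  {"x": 5, "y": -23, "z": -2, "ax": 1.5, "ay": 2, "az": -5.5, "gripper": 1},
  {"x": 7, "y": -22, "z": -2, "ax": 1.5, "ay": 2.5, "az": -5, "gripper": 1},
  {"x": 9, "y": -22, "z": 0, "ax": 1.5, "ay": 2, "az": -5.5, "gripper": 1},
  {"x": 10, "y": -21, "z": 0, "ax": 1, "ay": 2.5, "az": -5.5, "gripper": 1},
  {"x": 13, "y": -19, "z": 2, "ax": 1.5, "ay": 2, "az": -5, "gripper": 1},
])

```text
clock: 7.13
position: [0.4951, -0.2545, 0.1651]
ee_rot: [0.958, 0.262, 0.094, -0.062]
ft_force: [-0.2, 0.1, -3.3]
grip_width: 0.549
grasp_force: 37.4
```

Emit:
apply_moves([
  {"x": 15, "y": -18, "z": 2, "ax": 1.5, "ay": 2.5, "az": -5.5, "gripper": 1},
  {"x": 16, "y": -17, "z": 3, "ax": 1.5, "ay": 2, "az": -5.5, "gripper": 1},
  {"x": 17, "y": -15, "z": 5, "ax": 1.5, "ay": 2, "az": -5, "gripper": 1},
  {"x": 19, "y": -14, "z": 5, "ax": 1.5, "ay": 2.5, "az": -5.5, "gripper": 1},
  {"x": 19, "y": -11, "z": 7, "ax": 1.5, "ay": 2, "az": -5.5, "gripper": 1},
])

```text
clock: 7.55
position: [0.5116, -0.139, 0.1757]
ee_rot: [0.852, 0.476, 0.179, -0.125]
ft_force: [0.2, 0.1, -2.9]
grip_width: 0.548
grasp_force: 37.4
```

Emit:
apply_moves([
  {"x": 20, "y": -10, "z": 7, "ax": 1.5, "ay": 2.5, "az": -5.5, "gripper": 1},
  {"x": 21, "y": -7, "z": 9, "ax": 1, "ay": 2, "az": -5, "gripper": 1},
  {"x": 0, "y": 0, "z": 0, "ax": 0, "ay": 0, "az": 0, "gripper": 1},
  {"x": 0, "y": 0, "z": 0, "ax": 0, "ay": 0, "az": 0, "gripper": 1},
  {"x": 0, "y": 0, "z": 0, "ax": 0, "ay": 0, "az": 0, "gripper": 1},
])

```text
clock: 7.97
position: [0.5179, -0.0936, 0.1793]
ee_rot: [0.796, 0.549, 0.211, -0.144]
ft_force: [-0.4, -0.7, -3.1]
grip_width: 0.549
grasp_force: 37.4
```

Run:
```python
from h import *
import pickle
o=st();c=cam("wrist");pickle.dump((c,o),open("w4.pkl","wb"))
print("bed",np.round(BED.T@(o["position"]-O)*1000,1))
plan(O+BED@[.063,0,.110],toolR(BED),grip=1,o=o)
cv2.imwrite("pics/w4.png",cv2.resize(c["color"][:,:,::-1],(800,600)))
print(proj(c,[PIV,O+BED@[.124,.0205,0],O+BED@[.124,-.0205,0]])*800/560)
```

```text
7.97 [ 0.5179 -0.0936  0.1793] f [-0.4 -0.7 -3.1] w 0.549 g 37.4 j [-0.11  0.21  0.58  1.89 -0.68  1.22  0.39]
bed [ 60.3   0.2 108.8]
1 rows; ang 0.5 d 0.003
[{"x": 3, "y": 0, "z": -1, "ax": 0.5, "ay": 0.5, "az": -0.5, "gripper": 1}]
[[404.71052997  10.28866848]
 [363.72501361 175.86406465]
 [447.50462129 175.46380824]]
```

View pics/w4.png

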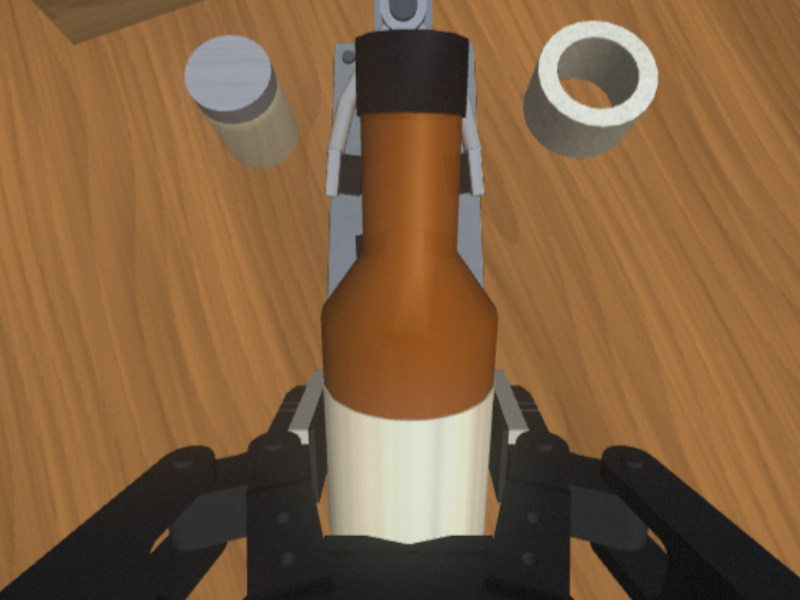

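The pads centre on (405,173) with the jaws symmetric about it, against a predicted (405.6,175.6), so the bed estimate is good to about 1 mm. The pivot at (404,8) agrees too. The bottle axis is at column 412.

Run:
```python
from h import *
import pickle
c,o=pickle.load(open("w4.pkl","rb"))
for n,u,v,z in(("capcentre",412,75,.118),("cap end top",412,33,.1315),("body",409.5,320,.118),("label end",410,415,.142),("pads",405,173,.0),("pivot",404,8,.006)):
    P=onbed(c,u*.7,v*.7,z);print(n,np.round(BED.T@(P-O)*1000,1))
```

```text
capcentre [154.1  -1.6 118. ]
cap end top [160.1  -1.4 131.5]
body [ 93.1  -0.8 118. ]
label end [ 78.4  -0.6 142. ]
pads [125.3   0.3  -0. ]
pivot [194.5   0.3   6. ]
```

Emit:
apply_moves([
  {"x": 1, "y": -1, "z": 20, "ax": 0.5, "ay": 0.5, "az": -1, "gripper": 1},
  {"x": 0, "y": 0, "z": 30, "ax": 0, "ay": 0, "az": 0, "gripper": 1},
  {"x": 0, "y": 0, "z": 30, "ax": 0, "ay": 0, "az": 0, "gripper": 1},
  {"x": 0, "y": 0, "z": 20, "ax": 0, "ay": 0, "az": 0, "gripper": 1},
  {"x": 0, "y": 0, "z": 5, "ax": 0, "ay": 0, "az": 0, "gripper": 1},
])

```text
clock: 8.43
position: [0.5342, -0.0404, 0.0858]
ee_rot: [0.789, 0.556, 0.212, -0.15]
ft_force: [-0.7, 0.2, -3.5]
grip_width: 0.555
grasp_force: 37.4
```

Emit:
apply_moves([
  {"x": 0, "y": 0, "z": 0, "ax": 0, "ay": 0, "az": 0, "gripper": 1},
  {"x": 0, "y": 0, "z": 0, "ax": 0, "ay": 0, "az": 0, "gripper": 1},
])

```text
clock: 8.6
position: [0.5359, -0.0433, 0.0895]
ee_rot: [0.789, 0.556, 0.214, -0.148]
ft_force: [0.4, -0.6, -2.2]
grip_width: 0.548
grasp_force: 37.4
```

```bash
cat > s.py <<'E'
from h import *
o=st();print("bed",np.round(BED.T@(o["position"]-O)*1000,1),"f bed",np.round(BED.T@o["ft_force"],1))
print("rot err deg (tool)",np.round(np.degrees((R.from_quat(o["ee_rot"]).inv()*R.from_matrix(toolR(BED))).as_rotvec()),1))
E
python3 s.py
```

```text
8.6 [ 0.5359 -0.0433  0.0895] f [ 0.4 -0.6 -2.2] w 0.548 g 37.4 j [-0.13  0.34  0.51  1.97 -0.82  1.05  0.49]
bed [61.6  1.   4.2] f bed [-1.5 -0.6 -1.7]
rot err deg (tool) [-0.2 -0.2  0.8]
```

Emit:
apply_moves([
  {"x": 0, "y": 0, "z": 5, "ax": 0, "ay": 0, "az": 0, "gripper": 1},
  {"x": 0, "y": 0, "z": 4, "ax": 0, "ay": 0, "az": 0, "gripper": 1},
  {"x": 0, "y": 0, "z": 2, "ax": 0, "ay": 0, "az": 0, "gripper": 1},
  {"x": 0, "y": 0, "z": 0, "ax": 0, "ay": 0, "az": 0, "gripper": 1},
])

```text
clock: 8.93
position: [0.5374, -0.0367, 0.0789]
ee_rot: [0.789, 0.556, 0.214, -0.149]
ft_force: [0.1, -0.1, -3.3]
grip_width: 0.553
grasp_force: 37.4
```

```bash
python3 s.py
```

```text
8.93 [ 0.5374 -0.0367  0.0789] f [ 0.1 -0.1 -3.3] w 0.553 g 37.4 j [-0.14  0.35  0.5   1.97 -0.84  1.04  0.5 ]
bed [62.2  1.9 -8.3] f bed [-1.7 -0.1 -2.9]
rot err deg (tool) [-0.3 -0.2  0.8]
```

Emit:
apply_moves([
  {"x": -3, "y": 1, "z": 0, "ax": 0, "ay": 0, "az": 0, "gripper": 1},
  {"x": -2, "y": 0, "z": 0, "ax": 0, "ay": 0, "az": 0, "gripper": 1},
  {"x": -1, "y": 0, "z": 0, "ax": 0, "ay": 0, "az": 0, "gripper": 1},
  {"x": 0, "y": 0, "z": 0, "ax": 0, "ay": 0, "az": 0, "gripper": 1},
])

```text
clock: 9.27
position: [0.5365, -0.0425, 0.0758]
ee_rot: [0.789, 0.556, 0.214, -0.149]
ft_force: [-0.5, -0.3, -3.2]
grip_width: 0.554
grasp_force: 37.4
```

```bash
python3 s.py
```

```text
9.27 [ 0.5365 -0.0425  0.0758] f [-0.5 -0.3 -3.2] w 0.554 g 37.4 j [-0.13  0.36  0.5   1.97 -0.84  1.04  0.52]
bed [55.6  0.7 -8.1] f bed [-2.   0.3 -2.6]
rot err deg (tool) [-0.3 -0.2  0.8]
```

Emit:
apply_moves([
  {"x": -1, "y": 0, "z": 1, "ax": 0, "ay": 0, "az": 0, "gripper": 1},
  {"x": 0, "y": 0, "z": 0, "ax": 0, "ay": 0, "az": 0, "gripper": 1},
  {"x": 0, "y": 0, "z": 0, "ax": 0, "ay": 0, "az": 0, "gripper": 1},
])

```text
clock: 9.52
position: [0.5364, -0.0425, 0.0746]
ee_rot: [0.789, 0.556, 0.214, -0.149]
ft_force: [-0.9, -0.6, -2.4]
grip_width: 0.554
grasp_force: 37.5
```

```bash
python3 s.py
```

```text
9.52 [ 0.5364 -0.0425  0.0746] f [-0.9 -0.6 -2.4] w 0.554 g 37.5 j [-0.12  0.36  0.5   1.97 -0.84  1.04  0.52]
bed [55.1  0.8 -9.2] f bed [-2.   0.7 -1.7]
rot err deg (tool) [-0.3 -0.2  0.8]
```

Emit:
apply_moves([
  {"x": 0, "y": 0, "z": 1, "ax": 0, "ay": 0, "az": 0, "gripper": 1},
  {"x": 0, "y": 0, "z": 0, "ax": 0, "ay": 0, "az": 0, "gripper": 1},
  {"x": 0, "y": 0, "z": 0, "ax": 0, "ay": 0, "az": 0, "gripper": 1},
])

```text
clock: 9.77
position: [0.5366, -0.0424, 0.0744]
ee_rot: [0.789, 0.556, 0.214, -0.149]
ft_force: [-6.0, -2.6, 6.1]
grip_width: 0.55
grasp_force: 38.2
```

```bash
python3 s.py
```

```text
9.77 [ 0.5366 -0.0424  0.0744] f [-6.  -2.6  6.1] w 0.55 g 38.2 j [-0.12  0.36  0.5   1.97 -0.84  1.04  0.52]
bed [55.   0.7 -9.4] f bed [-0.9  4.7  7.5]
rot err deg (tool) [-0.3 -0.2  0.8]
```

Emit:
apply_moves([
  {"x": -1.5, "y": 0, "z": 0.5, "ax": 0, "ay": 0, "az": 0, "gripper": 1},
  {"x": 0, "y": 0, "z": 0, "ax": 0, "ay": 0, "az": 0, "gripper": 1},
  {"x": 0, "y": 0, "z": 0, "ax": 0, "ay": 0, "az": 0, "gripper": 1},
])

```text
clock: 10.02
position: [0.5364, -0.0424, 0.074]
ee_rot: [0.789, 0.556, 0.215, -0.15]
ft_force: [-8.7, -0.7, 12.6]
grip_width: 0.553
grasp_force: 38.7
```

```bash
python3 s.py
```

```text
10.02 [ 0.5364 -0.0424  0.074 ] f [-8.7 -0.7 12.6] w 0.553 g 38.7 j [-0.12  0.36  0.5   1.97 -0.85  1.04  0.52]
bed [54.8  0.8 -9.7] f bed [ 3.   7.9 12.8]
rot err deg (tool) [-0.3 -0.4  0.8]
```

Emit:
apply_moves([
  {"x": 0, "y": -1, "z": -0.7, "ax": 0, "ay": 0, "az": 0, "gripper": 1},
  {"x": -2, "y": 0, "z": 0, "ax": 0, "ay": 0, "az": 0, "gripper": 1},
  {"x": 0, "y": 0, "z": 0, "ax": 0, "ay": 0, "az": 0, "gripper": 1},
])

```text
clock: 10.27
position: [0.5359, -0.0428, 0.0738]
ee_rot: [0.788, 0.557, 0.216, -0.15]
ft_force: [-0.6, 5.1, 9.8]
grip_width: 0.548
grasp_force: 38.4
```

```bash
python3 s.py
```

```text
10.27 [ 0.5359 -0.0428  0.0738] f [-0.6  5.1  9.8] w 0.548 g 38.4 j [-0.12  0.36  0.5   1.97 -0.85  1.04  0.53]
bed [54.2  1.2 -9.6] f bed [8.8 2.4 6.2]
rot err deg (tool) [-0.3 -0.5  0.9]
```

Emit:
apply_moves([
  {"x": -2, "y": 0, "z": 0, "ax": 0, "ay": 0, "az": 0, "gripper": 1},
  {"x": 0, "y": 0, "z": 0, "ax": 0, "ay": 0, "az": 0, "gripper": 1},
])

```text
clock: 10.43
position: [0.5359, -0.0428, 0.0738]
ee_rot: [0.787, 0.557, 0.217, -0.151]
ft_force: [-0.9, 9.8, 16.2]
grip_width: 0.551
grasp_force: 38.7
```

```bash
python3 s.py
```

```text
10.43 [ 0.5359 -0.0428  0.0738] f [-0.9  9.8 16.2] w 0.551 g 38.7 j [-0.12  0.37  0.5   1.97 -0.85  1.04  0.53]
bed [54.2  1.1 -9.7] f bed [15.7  4.3  9.6]
rot err deg (tool) [-0.3 -0.6  1. ]
```

The foot stop is felt (x stays at 54.2 with 16 N). Relax, release and retract.

Emit:
apply_moves([
  {"x": 2, "y": 0, "z": -0.5, "ax": 0, "ay": 0, "az": 0, "gripper": 1},
  {"x": 0, "y": 0, "z": 0, "ax": 0, "ay": 0, "az": 0, "gripper": 0.7},
  {"x": 0, "y": 0, "z": 0, "ax": 0, "ay": 0, "az": 0, "gripper": 0},
  {"x": 0, "y": 0, "z": 0, "ax": 0, "ay": 0, "az": 0, "gripper": 0},
  {"x": 0, "y": 0, "z": 0, "ax": 0, "ay": 0, "az": 0, "gripper": 0},
])

```text
clock: 10.85
position: [0.5345, -0.0451, 0.0724]
ee_rot: [0.789, 0.556, 0.214, -0.149]
ft_force: [-0.7, 0.0, 0.0]
grip_width: 0.946
grasp_force: 0.0
```

Emit:
apply_moves([
  {"x": 0, "y": 0, "z": 0, "ax": 0, "ay": 0, "az": 0, "gripper": 0},
  {"x": 0, "y": 0, "z": -20, "ax": 0, "ay": 0, "az": 0, "gripper": 0},
  {"x": 0, "y": 0, "z": -35, "ax": 0, "ay": 0, "az": 0, "gripper": 0},
  {"x": 0, "y": 0, "z": -35, "ax": 0, "ay": 0, "az": 0, "gripper": 0},
  {"x": 0, "y": 0, "z": -20, "ax": 0, "ay": 0, "az": 0, "gripper": 0},
])

```text
clock: 11.27
position: [0.5157, -0.0994, 0.1704]
ee_rot: [0.79, 0.556, 0.215, -0.148]
ft_force: [0.9, -0.3, 0.3]
grip_width: 0.996
grasp_force: 0.0
```

```bash
python3 s.py
python3 - <<'E'
from h import *
plan(O+BED@[.28,0,.09],toolR(BED),grip=0)
plan(O+BED@[.28,0,.09],toolR(BED),grip=0.15)
E
```

```text
11.27 [ 0.5157 -0.0994  0.1704] f [ 0.9 -0.3  0.3] w 0.996 g 0.0 j [-0.09  0.23  0.58  1.89 -0.7   1.22  0.44]
bed [ 50.4   0.2 104.1] f bed [ 0.2 -0.9  0.3]
rot err deg (tool) [-0.1 -0.2  0.7]
7 rows; ang 0.8 d 0.23
[{"x": 33, "y": 0, "z": 2, "ax": 0, "ay": 0, "az": 0, "gripper": 0}, {"x": 33, "y": 1, "z": 2, "ax": 0, "ay": 0, "az": 0, "gripper": 0}, {"x": 32, "y": 0, "z": 2, "ax": 0, "ay": 0, "az": 0.5, "gripper": 0}, {"x": 33, "y": 1, "z": 2, "ax": 0, "ay": 0, "az": 0, "gripper": 0}, {"x": 33, "y": 0, "z": 3, "ax": 0, "ay": 0, "az": 0, "gripper": 0}]
[{"x": 33, "y": 0, "z": 2, "ax": 0, "ay": 0, "az": 0, "gripper": 0}, {"x": 33, "y": 0, "z": 2, "ax": 0, "ay": 0, "az": 0, "gripper": 0}]
7 rows; ang 0.8 d 0.23
[{"x": 33, "y": 0, "z": 2, "ax": 0, "ay": 0, "az": 0, "gripper": 0.15}, {"x": 33, "y": 1, "z": 2, "ax": 0, "ay": 0, "az": 0, "gripper": 0.15}, {"x": 32, "y": 0, "z": 2, "ax": 0, "ay": 0, "az": 0.5, "gripper": 0.15}, {"x": 33, "y": 1, "z": 2, "ax": 0, "ay": 0, "az": 0, "gripper": 0.15}, {"x": 33, "y": 0, "z": 3, "ax": 0, "ay": 0, "az": 0, "gripper": 0.15}]
[{"x": 33, "y": 0, "z": 2, "ax": 0, "ay": 0, "az": 0, "gripper": 0.15}, {"x": 33, "y": 0, "z": 2, "ax": 0, "ay": 0, "az": 0, "gripper": 0.15}]
```

Emit:
apply_moves([
  {"x": 33, "y": 0, "z": 2, "ax": 0, "ay": 0, "az": 0, "gripper": 0},
  {"x": 33, "y": 1, "z": 2, "ax": 0, "ay": 0, "az": 0, "gripper": 0},
  {"x": 32, "y": 0, "z": 2, "ax": 0, "ay": 0, "az": 0.5, "gripper": 0},
  {"x": 33, "y": 1, "z": 2, "ax": 0, "ay": 0, "az": 0, "gripper": 0},
  {"x": 33, "y": 0, "z": 3, "ax": 0, "ay": 0, "az": 0, "gripper": 0},
])

```text
clock: 11.68
position: [0.5678, 0.0419, 0.2416]
ee_rot: [0.792, 0.552, 0.214, -0.15]
ft_force: [-0.2, 0.0, -0.0]
grip_width: 0.998
grasp_force: 0.0
```

Emit:
apply_moves([
  {"x": 33, "y": 0, "z": 2, "ax": 0, "ay": 0, "az": 0, "gripper": 0},
  {"x": 33, "y": 0, "z": 2, "ax": 0, "ay": 0, "az": 0, "gripper": 0},
  {"x": 0, "y": 0, "z": 0, "ax": 0, "ay": 0, "az": 0, "gripper": 0},
  {"x": 0, "y": 0, "z": 0, "ax": 0, "ay": 0, "az": 0, "gripper": 0},
])

```text
clock: 12.02
position: [0.5879, 0.0981, 0.2709]
ee_rot: [0.79, 0.554, 0.213, -0.15]
ft_force: [-0.4, -0.7, -0.7]
grip_width: 0.999
grasp_force: 0.0
```

```bash
python3 s.py
python3 - <<'E'
from h import *
import pickle
c=cam("wrist");s=cam("side");a=cam("scene");pickle.dump((c,s,a),open("w5.pkl","wb"))
w=cv2.resize(c["color"][:,:,::-1],(480,360))
s2=cv2.resize(s["color"][140:290,250:330,::-1],(320,600),interpolation=cv2.INTER_CUBIC)
a2=cv2.resize(a["color"][180:280,230:430-20,::-1],(480,240))
a2=cv2.resize(a["color"][175:270,230:340,::-1],(278,240),interpolation=cv2.INTER_CUBIC);a2=cv2.copyMakeBorder(a2,0,0,0,202,0)
cv2.imwrite("pics/w5.png",np.hstack([np.vstack([w,a2]),s2]))
for y in(.0247,-.0247):print(proj(c,[O+BED@[.297,y,0]])*480/560)
E
```

```text
12.02 [0.5879 0.0981 0.2709] f [-0.4 -0.7 -0.7] w 0.999 g 0.0 j [-0.37  0.14  0.44  1.75 -0.62  1.18 -0.07]
bed [282.8   1.8  85.9] f bed [-1.   0.2 -0.2]
rot err deg (tool) [-0.3 -0.2  0.5]
[[216.0609684  172.38748239]]
[[278.19215722 173.01324717]]
```

View pics/w5.png

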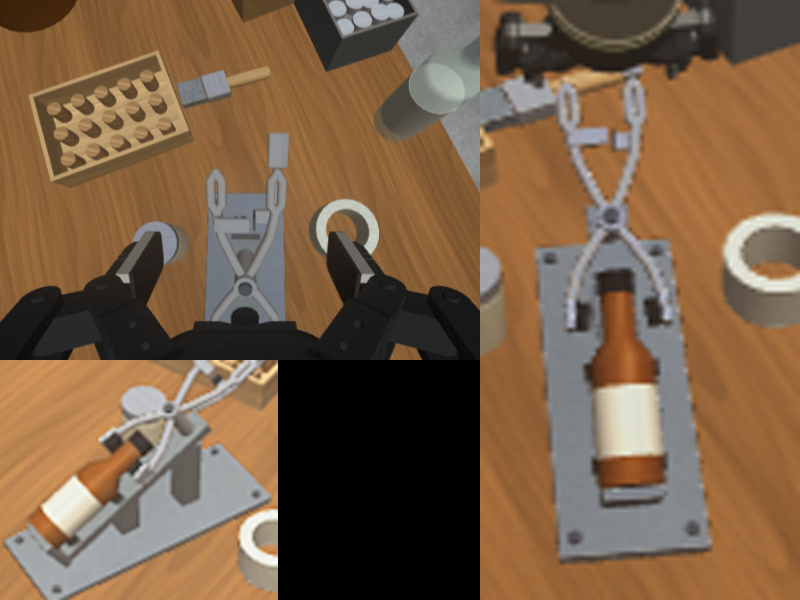

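The bottle lies in the cradle against the foot stop with its neck between the open jaws. The loop ends are at (216,172) and (277,172), exactly as predicted. Now lower around the loops.

Emit:
apply_moves([
  {"x": -2, "y": 2, "z": 20, "ax": -0.5, "ay": 0, "az": 0.5, "gripper": 0},
  {"x": 0, "y": 0, "z": 30, "ax": 0, "ay": 0, "az": 0, "gripper": 0},
  {"x": 0, "y": 0, "z": 28, "ax": 0, "ay": 0, "az": 0, "gripper": 0},
  {"x": 0, "y": 0, "z": 20, "ax": 0, "ay": 0, "az": 0, "gripper": 0},
  {"x": 0, "y": 0, "z": 0, "ax": 0, "ay": 0, "az": 0, "gripper": 0},
])

```text
clock: 12.58
position: [0.6044, 0.1411, 0.18]
ee_rot: [0.795, 0.549, 0.212, -0.149]
ft_force: [-0.5, 0.6, -1.1]
grip_width: 0.999
grasp_force: 0.0
```

Emit:
apply_moves([
  {"x": 0, "y": 0, "z": 0, "ax": 0, "ay": 0, "az": 0, "gripper": 0},
  {"x": 0, "y": 0, "z": 0, "ax": 0, "ay": 0, "az": 0, "gripper": 0},
])

```text
clock: 12.75
position: [0.6071, 0.1385, 0.1858]
ee_rot: [0.795, 0.548, 0.216, -0.147]
ft_force: [-0.2, 0.2, -0.6]
grip_width: 1.001
grasp_force: 0.0
```

```bash
python3 s.py
```

```text
12.75 [0.6071 0.1385 0.1858] f [-0.2  0.2 -0.6] w 1.001 g 0.0 j [-0.4   0.25  0.4   1.81 -0.71  1.   -0.02]
bed [278.9  -2.  -10. ] f bed [-0.2  0.3 -0.6]
rot err deg (tool) [ 0.3 -0.2 -0.3]
```

Shift slightly, then close in stages.

Emit:
apply_moves([
  {"x": 1, "y": -2, "z": 4, "ax": 0, "ay": 0, "az": 0, "gripper": 0.2},
  {"x": 0, "y": 0, "z": 0, "ax": 0, "ay": 0, "az": 0, "gripper": 0.3},
  {"x": 0, "y": 0, "z": 0, "ax": 0, "ay": 0, "az": 0, "gripper": 0.4},
  {"x": 0, "y": 0, "z": 0, "ax": 0, "ay": 0, "az": 0, "gripper": 0.45},
  {"x": 0, "y": 0, "z": 0, "ax": 0, "ay": 0, "az": 0, "gripper": 0.5},
], newtons=35)

```text
clock: 13.17
position: [0.606, 0.1446, 0.1842]
ee_rot: [0.794, 0.549, 0.216, -0.148]
ft_force: [-3.9, 2.1, 8.5]
grip_width: 0.503
grasp_force: 9.7
```

Emit:
apply_moves([
  {"x": 0, "y": 0, "z": 0, "ax": 0, "ay": 0, "az": 0, "gripper": 0.55},
  {"x": 0, "y": 0, "z": 0, "ax": 0, "ay": 0, "az": 0, "gripper": 0.6},
  {"x": 0, "y": 0, "z": 0, "ax": 0, "ay": 0, "az": 0, "gripper": 0.6},
  {"x": 0, "y": 0, "z": 0, "ax": 0, "ay": 0, "az": 0, "gripper": 0.6},
])

```text
clock: 13.5
position: [0.6061, 0.145, 0.185]
ee_rot: [0.794, 0.549, 0.217, -0.148]
ft_force: [-7.8, 0.7, 14.4]
grip_width: 0.403
grasp_force: 14.7
```

```bash
python3 s.py
```

```text
13.5 [0.6061 0.145  0.185 ] f [-7.8  0.7 14.4] w 0.403 g 14.7 j [-0.4   0.25  0.39  1.82 -0.71  1.   -0.02]
bed [283.5   1.2 -13.5] f bed [ 5.4  7.6 13.5]
rot err deg (tool) [ 0.2 -0.5 -0.1]
```

Emit:
apply_moves([
  {"x": 0, "y": 0, "z": -1, "ax": 0, "ay": 0, "az": 0, "gripper": 0.62},
  {"x": 0, "y": 0, "z": 0, "ax": 0, "ay": 0, "az": 0, "gripper": 0.62},
  {"x": 0, "y": 0, "z": 0, "ax": 0, "ay": 0, "az": 0, "gripper": 0.62},
])

```text
clock: 13.75
position: [0.606, 0.1448, 0.1851]
ee_rot: [0.794, 0.549, 0.217, -0.148]
ft_force: [-2.4, 3.8, 6.5]
grip_width: 0.388
grasp_force: 25.4
```

Emit:
apply_moves([
  {"x": 0, "y": 0, "z": 0, "ax": 0, "ay": 0, "az": 0, "gripper": 0.58},
  {"x": 0, "y": 0, "z": 0, "ax": 0, "ay": 0, "az": 0, "gripper": 0.56},
  {"x": 0, "y": 0, "z": 0, "ax": 0, "ay": 0, "az": 0, "gripper": 0.53},
  {"x": 0, "y": 0, "z": 0, "ax": 0, "ay": 0, "az": 0, "gripper": 0.53},
])

```text
clock: 14.08
position: [0.6055, 0.1427, 0.1828]
ee_rot: [0.795, 0.548, 0.215, -0.147]
ft_force: [0.2, 0.3, 0.2]
grip_width: 0.468
grasp_force: 0.4
```

Emit:
apply_moves([
  {"x": 0, "y": 0, "z": 0, "ax": 0, "ay": 0, "az": 0, "gripper": 0.3},
  {"x": 0, "y": 0, "z": 0, "ax": 0, "ay": 0, "az": 0, "gripper": 0},
  {"x": 0, "y": 0, "z": 0, "ax": 0, "ay": 0, "az": 0, "gripper": 0},
  {"x": 0, "y": 0, "z": 0, "ax": 0, "ay": 0, "az": 0, "gripper": 0},
  {"x": 0, "y": 0, "z": -10, "ax": 0, "ay": 0, "az": 0, "gripper": 0},
])

```text
clock: 14.5
position: [0.6028, 0.1393, 0.1898]
ee_rot: [0.794, 0.549, 0.214, -0.148]
ft_force: [-0.9, 0.1, -0.5]
grip_width: 0.998
grasp_force: 0.0
```

Emit:
apply_moves([
  {"x": 0, "y": 0, "z": -20, "ax": 0, "ay": 0, "az": 0, "gripper": 0},
  {"x": 0, "y": 0, "z": -35, "ax": 0, "ay": 0, "az": 0, "gripper": 0},
  {"x": 0, "y": 0, "z": -35, "ax": 0, "ay": 0, "az": 0, "gripper": 0},
  {"x": 0, "y": 0, "z": 0, "ax": 0, "ay": 0, "az": 0, "gripper": 0},
  {"x": 0, "y": 0, "z": 0, "ax": 0, "ay": 0, "az": 0, "gripper": 0},
])

```text
clock: 14.92
position: [0.5885, 0.0945, 0.2718]
ee_rot: [0.795, 0.548, 0.217, -0.146]
ft_force: [-0.1, 0.1, 0.2]
grip_width: 1.001
grasp_force: 0.0
```

```bash
python3 s.py
python3 - <<'E'
from h import *
import pickle
c=cam("wrist");o0=pickle.load(open("w5.pkl","rb"))[0]
def prof(c,x):
    # grey-metal mask sampled along bed y at bed x in plane z=0
    ys=np.arange(-.045,.0451,.001);uv=proj(c,[O+BED@[x,y,0] for y in ys])
    px=cv2.remap(c["color"],uv[:,:1].astype(np.float32),uv[:,1:].astype(np.float32),1)[:,0]
    sat=px.max(1).astype(int)-px.min(1); return "".join("#" if s<40 and p.mean()>100 else "." for s,p in zip(sat,px))
for x in(.26,.27,.28,.29,.295,.315):print(x,prof(o0,x),"|",prof(c,x))
s=cam("side");s0=pickle.load(open("w5.pkl","rb"))[1]
for y in(-.05,0,.05):pass
d=cv2.absdiff(s["color"],s0["color"]).max(2);m=d[225:420].copy();print("changed px below bed:",(m>40).sum())
for x in(.02,.05,.1,.124,.15):print(x,prof(s0,x),"|",prof(s,x))
E
```

```text
14.92 [0.5885 0.0945 0.2718] f [-0.1  0.1  0.2] w 1.001 g 0.0 j [-0.38  0.13  0.44  1.75 -0.61  1.16 -0.08]
bed [280.6   0.   88.4] f bed [0.2 0.2 0.1]
rot err deg (tool) [ 0.5 -0.3 -0.2]
0.26 ...............#######################...#########################.#######.###............. | ...............######################..###....###.#############.##############.............
0.27 ..............###############.########################################.########............ | ................####.....###########################################......###..............
0.28 ..............######.########..########################################.#######............ | ............................################.....#######..########.........................
0.29 ..............#######.#######..................................################............ | ..............................################.########..#######...........................
0.295 ................###########......................................###########............... | ...............................###############..
[... 515 characters left out ...]
..############################### | ###########################################################################################
0.1 .#############################..................................########################### | .############################...................................###########################
0.124 ..############..............######.........................####.............############### | ..#########################......................................##########################
0.15 ....############################.............................############################## | ....##########################...............................##############################
```

The loops measure about 35 mm over their outer sides with the gripper away, so the third tooth is holding. The bottle and the bystanders haven't moved.

```bash
python3 -c "
from workcell import *
print(hand_in())"
```

```text
the job is handed in; nothing more can be done
None
```

The job is handed in. The ratchet was released and the handles sprang open, then the bottle was laid against the foot stop, and the clamp now holds its neck on what measures as the third tooth (loops about 35 mm across), with nothing else seen to have moved.

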